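Slide the top blank off the stack onto the engraving block

ROBOT

A 6-joint arm with a two-finger parallel gripper is mounted at the origin on a cart in front of the work surface, level with it; the furniture and walls round the work are solid. World frame = base frame: x ahead of the robot, y to its left, z up, the work surface at z = 0. Lengths are in m, angles in rad, forces in N, time in s.
With the tool pointing down it reaches from about 0.25 to 0.8 m from the base axis. Payload 8.5 kg.
Tool frame: the origin (TCP) lies at the very end of the fingers, on their centre line; the grasp point (between the pads) lies 19 mm behind it; y points along the fingers, x is the direction in which the jaws open and shut, and the axes are right-handed (so a half turn about y gives the same grasp; the last joint's range is limited). The gripper opens to 85 mm and grips with 20 to 120 N. Pads are 22 mm wide; open, the fingers measure 114 mm over their backs; the gripper's body (76 mm by 85 mm) begins 54 mm behind the grasp point. The pads swing forward as they close: fully open they stand 13 mm farther back than shut.
Start: joints at [-1.287, 0.238, -0.013, 1.319, 0, 1.571], TCP at [0.147, -0.504, 0.231] pointing down, gripper open.
Joint ranges: [-2.66, 2.66], [-1.03, 1.9], [-1.14, 1.46], [-1.82, 2.27], [-1.45, 1.34], [-3.14, 3.14]. Speed limits (rad/s): [2.22, 2.22, 2.79, 3.14, 3.14, 3.14].

INTERFACE

Orientations are given as [roll, pitch, yaw] about the fixed x, y, z axes, in that order (R = Rz(yaw) Ry(pitch) Rx(roll)).
In Python, from station import r gives the robot as it stands.
- The arm moves only by the tool drive_tool, never from a script. Its argument "plan" is a list of rows, each a list of 3 entries, a list of its own where there are three numbers: the shift along the tool's x, y, z scaled (see below), then the turn, a rotation vector about the tool's x, y, z scaled (see below), then the opening, from 0 (shut) to 1 (fully open). A call has exactly 10 rows; each row shifts and turns the pose as measured when the row begins, along the tool's axes as they then stand; what a row does not reach is not made up. The controller multiplies each number of a shift by 25 cm and each number of a turn by 60 degrees. A row lasts 1/8 s, in which the tool goes at most 62.5 mm and 10.7 degrees, less where a joint would pass 70% of its speed; a pose out of reach is approached as far as the arm can. A call with a number of a shift or a turn outside -1 to 1 is refused whole. A call with a gripper value outside its range is refused whole. The fingers move at their own pace and stop on an object; the grip force is fixed at half the most. Time passes only in rows, so rows that do not move let the fingers close, or fill a call up. It gives the time, the measured TCP pose, the force and the opening at its end, in the units of the state.
- r.get_obs(): the state, without advancing time (a new reading comes with each control period).
- r.camera(name): name is "side" or "top" or "wrist"; returns (picture, depth): 420x560x3 uint8, red, green, blue; 420x560 float32, m along the optical axis (not along the pixel's ray), 0 where there is no reading.
- r.calibration(name): a dict with "K" (3x3 intrinsics, pixels), "rvec" (rotation vector, rad) and "tvec" (3), from world to camera coordinates, as OpenCV has them. Camera axes: x right, y down, z forward; pixel columns grow to the right and rows downward; lengths in m; the calibration is good to about 2 mm. A picture is of the moment at which its call begins: read the wrist's pose just before it. calibration takes no time and is no camera call; for the wrist camera it gives the pose at the moment of the call.
- r.hand_in(): hands the job in, once; it reports no verdict.
The state is a dict: "time_s": time; "qpos": joint angles; "qvel": joint speeds; "joint_efforts": joint torques, N m; "eef_pos": TCP position; "tool_rot": TCP orientation; "contact_force": force on the tool from outside, world axes, zero at the start; "torque": the same for the moment, N m; "finger_gap": finger opening in m.
Only numpy, scipy, OpenCV 4.12 (cv2) and the standard library are available. Lean on these libraries where they do the work, as an engineer would, in place of code of your own. Each camera call takes 0.05 s, during which the arm holds its last target.

TASK

Slide the top brass blank sideways off the stack in the aluminium magazine, out over its low sill and across the gap onto the steel engraving block, until it lies flat on the block with its leading edge fully home against the blue stop bar. Press only lightly on its polished face, never lift or tip it, leave the two blanks below in their pocket and disturb nothing else; then let go.

Things in the scene. Friction and masses are not known exactly. Their poses are not given: they have to be found in the camera images.
- magazine: fixed open-topped aluminium magazine holding a stack of three blanks. Origin on the worktop below the pocket's centre; +x points out over the low sill to the engraving block. Pocket 73 mm (x) by 62 mm (y), floor 10 mm up. Back wall (behind x = -36.5 mm) and side walls (|y| 31 to 37 mm) rise 37 mm, 3 mm above the top blank, so its edges there cannot be gripped or pushed.
- sill (a point): middle of the top of the magazine's exit sill: x = 39.5 mm in the magazine's frame, 24 mm above the worktop, 6 mm thick along x. It holds the two lower blanks back; the top blank clears it by 2 mm.
- top_blank: the top brass blank, a flat plate 70 mm (x) by 60 mm (y) by 8 mm thick, 0.2 to 0.39 kg. Origin at the centre of its underside; its x is along the magazine's x. Its underside starts 26 mm above the worktop and drops 3 mm when it has crossed to the block, so fingertips kept at one height lose it there. Friction of blanks, magazine and block on each other: 0.16 to 0.24.
- face (a point): centre of the top blank's polished upper face, 8 mm above its origin; starts 34 mm above the worktop. Fingertips pressed on it from above grip far better than the blanks do on each other: 4 to 12 N is ample to drag it. It bears at most 60 N, knocks included, and is hard: 1 mm of travel is the difference between no touch and too much.
- mid_blank: the second brass blank, same size, underside 18 mm above the worktop. Must stay in the pocket.
- low_blank: the lowest brass blank, same size, underside 10 mm above the worktop. Must stay in the pocket.
- block: fixed steel engraving block, 96 mm (x) by 80 mm (y), flat top 23 mm above the worktop. Origin on the worktop below its centre; its x is along the magazine's x, pointing away from it. Its near edge, x = -48 mm, lies 3 to 18 mm beyond the sill's outer face; it is up to 3 mm off the magazine's centre line. A blank that is home has its origin at x = +3 mm, 23 mm up.
- stop (a point): foot of the blue stop bar's face, in its middle: x = +38 mm in the block's frame, 23 mm above the worktop. The bar runs across the block's far end and rises 10 mm above its top.
- vial: small corked glass vial, 24 mm across, 54 mm tall, standing free behind the work; a bystander. Origin at the centre of its underside.
- loupe: black eye loupe, 39 mm across, 33 mm tall, standing free behind the work; a bystander. Origin at the centre of its underside.

How it is judged:
On the way:
1. the top blank slides across from the stack to the block: its centre is 25 to 75 mm out, and it lies level within 0.2 rad (x of top_blank in the frame of magazine between 0.025 and 0.075 m and angle between top_blank's own z axis and vertical below 0.2 rad), for 0.1 s.
At the end, for the whole second after the job is handed in: The top blank lies flat (within 0.04 rad) on the block, its leading edge within 3 mm of the stop bar and square to it (0.08 rad), within 10 mm of the block's centre line and at rest; the other two blanks are still within 4 mm of where they started (x of top_blank in the frame of block between 0 and 0.006 m and y of top_blank in the frame of block between -0.01 and 0.01 m and z of top_blank in the frame of block between 0.02 and 0.026 m and angle between top_blank's own z axis and vertical below 0.04 rad and angle between the x axis of top_blank and the x axis of block, either way round below 0.08 rad and linear speed of top_blank below 0.01 m/s and distance between mid_blank and low_blank below 0.011 m and distance of each of mid_blank, low_blank from where it was at the start of the episode below 0.004 m); the robot touches nothing.
It fails at once if the top blank is lifted more than 10 mm (height (world z) of top_blank above 0.036 m).
It fails at once if the top blank is tipped more than 0.25 rad (angle between top_blank's own z axis and vertical above 0.25 rad).
It fails at once if the fingers press on the top blank with more than 60 N (contact force between the fingers and top_blank above 60 N).
It fails at once if a lower blank is shifted more than 6 mm (distance of any of mid_blank, low_blank from where it was at the start of the episode above 0.006 m).
It fails at once if the vial or the loupe is moved more than 15 mm (distance of any of vial, loupe from where it was at the start of the episode above 0.015 m).
It also fails if it takes over 56 s, if anything falls off the work surface, if the arm or the gripper's body presses on something with over 40 N, if the wrist force passes 120 N, or if a joint passes its speed limit or range.

## Working session

There is one attempt and no reset: what is moved stays moved. The work goes in short steps, Python scripts to look and compute and a tool call to move; the robot and the scene stay as the last step left them, time stands still between calls to the robot, and variables do not carry over. Pictures are saved under pics/ and viewed, and the job is handed in when it is done.

Besides the shell and the picture viewer there is one more tool, called after "Request:" as name(argument=value, ...), one argument or row to a line, values as JSON. drive_tool: Moves the arm, as the interface text tells. Shifts and turns lie within -1 to 1; 1 stands for 25 cm of shift or 60 degrees of turn. Its arguments: {"type":"object","properties":{"plan":{"type":"array","items":{"type":"array"}}},"required":["plan"]}

```bash
mkdir -p pics; ls; python3 - <<'E'
from station import r
import cv2
o=r.get_obs()
for k,v in o.items(): print(k,v)
for n in ("top","side","wrist"):
    p,d=r.camera(n); cv2.imwrite(f"pics/{n}0.png",p[:,:,::-1])
    import numpy as np; np.save(f"pics/{n}0_d.npy",d)
    print(n,r.calibration(n))
E
```

```text
pics
time_s 0.0
qpos [-1.28698597e+00  2.38772741e-01 -1.42593995e-02  1.31924441e+00
 -1.44906833e-05  1.57079313e+00]
qvel [ 3.27964504e-04 -7.64730562e-05  1.83959106e-04  9.46941431e-04
 -9.64819804e-04 -4.94653270e-04]
joint_efforts [-1.72036052e-04 -5.38776720e+01  3.46440089e+01  1.82151730e-02
 -1.59162178e-04 -1.93715022e-05]
eef_pos [ 0.14688107 -0.5035777   0.23067987]
tool_rot [-1.57081081e+00  1.48022343e-03 -1.28698277e+00]
contact_force [-0.35326519 -0.22371133 -0.20562843]
torque [0.02028673 0.00428251 0.02239017]
finger_gap 0.0851033582487006
top {'K': array([[385.29079326,   0.        , 286.31709499],
       [  0.        , 385.29079326, 212.57839762],
       [  0.        ,   0.        ,   1.        ]]), 'rvec': array([ 2.13454983, -2.10644221,  0.19077145]), 'tvec': array([-0.05850017,  0.58684672,  0.79519421])}
side {'K': array([[451.54478199,   0.        , 271.40600806],
       [  0.        , 451.54478199, 209.73963293],
       [  0.        ,   0.        ,   1.        ]]), 'rvec': array([ 2.01948962, -0.46035901,  0.29437646]), 'tvec': array([-0.55460967,  0.12451461,  0.70713435])}
wrist {'K': array([[341.73814617,   0.        , 276.09940978],
       [  0.        , 341.73814617, 212.44528938],
       [  0.        ,   0.        ,   1.        ]]), 'rvec': array([-2.29028779,  1.71714799,  0.28968584]), 'tvec': array([-0.52403785, -0.04298801,  0.38084655])}
```

View pics/top0.png

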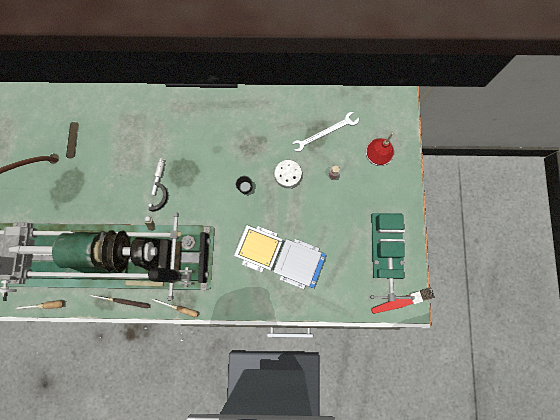

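View pics/side0.png

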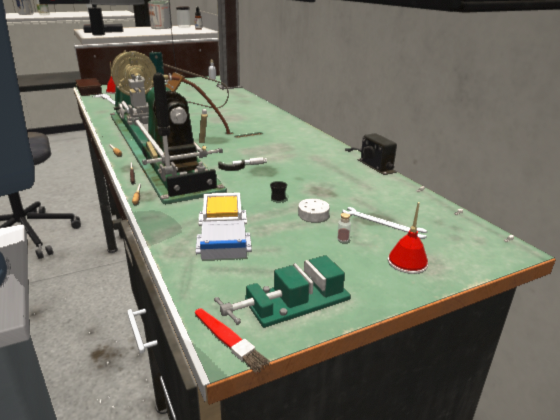

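View pics/wrist0.png

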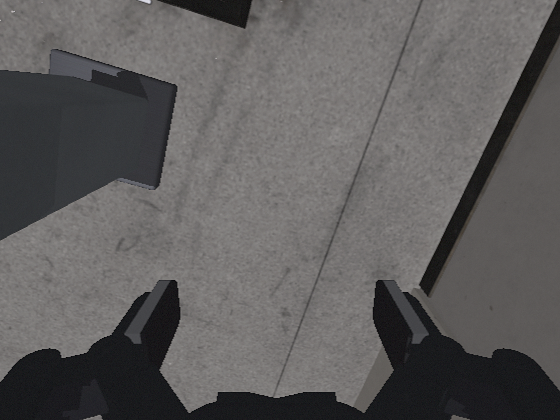

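The top view shows the magazine with the yellow brass face at about (258,248), the block at (301,263) and the blue stop bar at (319,268). The loupe is at (245,185) and the vial at (335,172). I'll enlarge the crop.

```bash
cat > h.py <<'E'
import numpy as np, cv2
from scipy.spatial.transform import Rotation as R
from station import r
def cal(n):
    c=r.calibration(n); return c["K"],cv2.Rodrigues(c["rvec"])[0],c["tvec"]
def px2w(uv,z,c):
    K,Rm,t=c; d=Rm.T@np.linalg.inv(K)@np.array([uv[0],uv[1],1.]); o=-Rm.T@t
    return o+d*(z-o[2])/d[2]
def w2px(p,c):
    K,Rm,t=c; q=K@(Rm@np.asarray(p)+t); return q[:2]/q[2]
def crop(img,x0,y0,w,h,s,name):
    cv2.imwrite(name,cv2.resize(img[y0:y0+h,x0:x0+w,::-1],None,fx=s,fy=s,interpolation=cv2.INTER_CUBIC))
def tool():
    o=r.get_obs(); return o,R.from_euler('xyz',o["tool_rot"]).as_matrix()
E
python3 - <<'E'
from h import *
im=cv2.imread("pics/top0.png")[:,:,::-1]
crop(im,225,215,110,80,7,"pics/top0c.png")
c=cal("top")
for n,uv,z in (("face",(258,248),.034),("block",(301,263),.023),("stop",(319,268),.03),("loupe",(245,185),.03),("vial",(335,172),.05)):
    print(n,px2w(uv,z,c).round(3))
o,M=tool(); print(M.round(3))
K,Rm,t=cal("wrist"); print("cam rel TCP in tool", (M.T@(-Rm.T@t-o["eef_pos"])).round(4)); print((M.T@Rm.T).round(3))
E
```

```text
face [0.511 0.011 0.034]
block [ 0.479 -0.085  0.023]
stop [ 0.469 -0.124  0.03 ]
loupe [0.656 0.046 0.03 ]
vial [ 0.683 -0.159  0.05 ]
[[ 0.28  -0.     0.96 ]
 [-0.96   0.001  0.28 ]
 [-0.001 -1.    -0.   ]]
cam rel TCP in tool [-0.0003 -0.1424  0.0836]
[[ 1.     0.    -0.   ]
 [ 0.    -0.326  0.945]
 [ 0.    -0.945 -0.326]]
```

View pics/top0c.png

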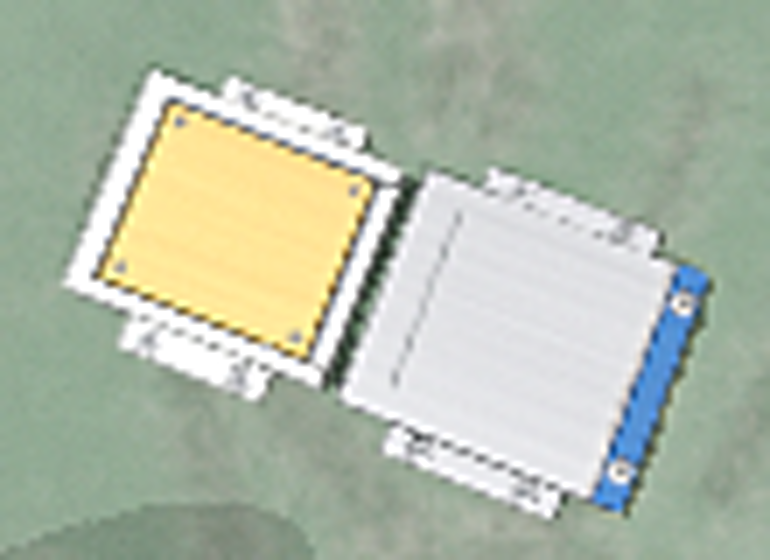

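```bash
python3 - <<'E'
from h import *
c=cal("top")
f=lambda p:((p[0]+.5)/7-.5+225,(p[1]+.5)/7-.5+215)
P=[px2w(f(p),.034,c) for p in ((168,100),(375,182),(305,357),(98,275))]
P=np.array(P); print(P.round(4)); print("centre",P.mean(0)); 
s=(P[1]+P[2]-P[0]-P[3])/2; print("len",np.linalg.norm(s),"yaw",np.degrees(np.arctan2(s[1],s[0])))
w=(P[0]+P[1]-P[2]-P[3])/2; print(np.linalg.norm(w))
psi0=-1.287
yaw=np.arctan2(s[1],s[0]); tgt=yaw+np.pi/2; print("tool yaw tgt",tgt)
d=np.array([0.50-.147,0.04+.504]);n=10;st=d/n
for i in range(n):
    psi=psi0+min(i*0.17,tgt-psi0)
    print(i,round(np.degrees(psi)),((np.cos(psi)*st[0]+np.sin(psi)*st[1])/.25).round(3),((-np.sin(psi)*st[0]+np.cos(psi)*st[1])/.25).round(3))
E
```

```text
[[ 0.5532  0.0336  0.034 ]
 [ 0.5277 -0.0332  0.034 ]
 [ 0.4721 -0.0121  0.034 ]
 [ 0.497   0.054   0.034 ]]
centre [0.5125146  0.01058497 0.034     ]
len 0.07110549456846676 yaw -110.74990929153486
0.0596308724333619
tool yaw tgt -0.3621542366274473
0 -74 -0.169 0.196
1 -64 -0.134 0.222
2 -54 -0.094 0.242
3 -45 -0.052 0.254
4 -35 -0.008 0.259
5 -25 0.036 0.257
6 -21 0.055 0.254
7 -21 0.055 0.254
8 -21 0.055 0.254
9 -21 0.055 0.254
```

Request:
drive_tool(
  plan=[
    [[-0.15,0,0.18],[0,-0.16,0],1],
    [[-0.13,0,0.21],[0,-0.16,0],1],
    [[-0.09,0,0.23],[0,-0.16,0],1],
    [[-0.05,0,0.24],[0,-0.16,0],1],
    [[-0.01,0,0.24],[0,-0.16,0],1],
    [[0.03,0,0.24],[0,-0.08,0],1],
    [[0.05,0,0.24],[0,0,0],1],
    [[0.05,0,0.24],[0,0,0],1],
    [[0.05,0,0.24],[0,0,0],1],
    [[0,0,0],[0,0,0],0],
  ],
)

```text
time_s: 1.4
eef_pos: [0.4436, -0.0275, 0.2297]
tool_rot: [-1.569, -0.001, -0.337]
contact_force: [-0.9, -0.0, -1.4]
finger_gap: 0.0697
```

```bash
python3 - <<'E'
from h import *
o,M=tool(); p,d=r.camera("wrist"); cv2.imwrite("pics/w1.png",p[:,:,::-1]); np.save("pics/w1d.npy",d)
c=cal("wrist"); import pickle; pickle.dump(c,open("pics/w1c.pkl","wb"))
print(o["eef_pos"],o["tool_rot"],o["contact_force"],o["finger_gap"])
E
```

```text
[ 0.4436082  -0.02748176  0.22965822] [-1.56883653e+00 -1.14474163e-03 -3.36819424e-01] [-0.92101077 -0.00237866 -1.36495962] 0.06967916441467586
```

View pics/w1.png

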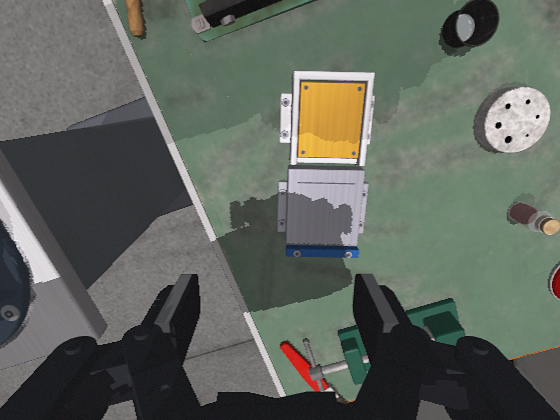

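The wrist view shows the brass face, about (300–366, 80–160), the sill near row 162 and the blue stop at about rows 247–257. I'll enlarge it.

```bash
python3 - <<'E'
from h import *
im=cv2.imread("pics/w1.png")[:,:,::-1]
crop(im,275,65,110,100,6,"pics/w1a.png")
crop(im,270,155,110,110,5,"pics/w1b.png")
E
```

```text
(no output)
```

View pics/w1a.png

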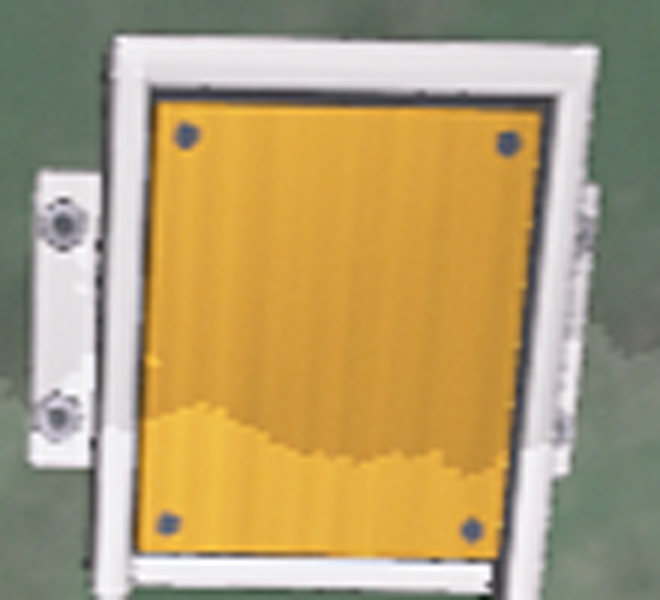

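View pics/w1b.png

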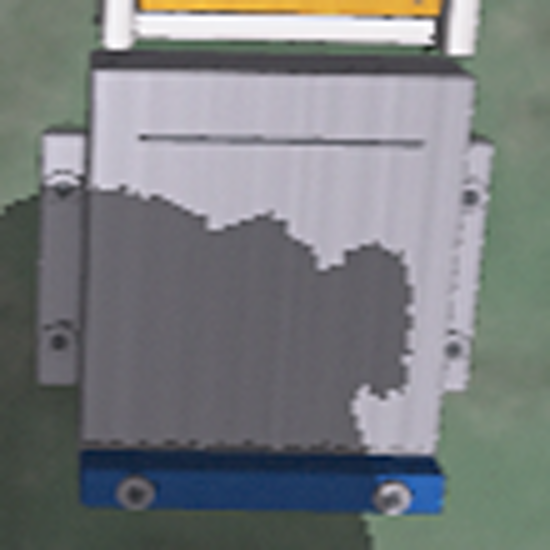

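```bash
python3 - <<'E'
from h import *
import pickle; c=pickle.load(open("pics/w1c.pkl","rb"))
def f(p,s,x,y): return ((p[0]+.5)/s-.5+x,(p[1]+.5)/s-.5+y)
P=np.array([px2w(f(p,6,275,65),.034,c) for p in ((155,102),(543,110),(500,556),(137,551))])
B=np.array([px2w(f(p,5,270,155),.023,c) for p in ((93,68),(475,76),(440,453),(83,450))])
for n,Q in (("blank",P),("block",B)):
    s=(Q[2]+Q[3]-Q[0]-Q[1])/2; w=(Q[1]+Q[2]-Q[0]-Q[3])/2
    print(n,"centre",Q.mean(0).round(4),"L",np.linalg.norm(s).round(4),"W",np.linalg.norm(w).round(4),"yaw",np.degrees(np.arctan2(s[1],s[0])).round(2),"yaw from w",(np.degrees(np.arctan2(w[1],w[0]))-90).round(2))
yaw=np.radians(-110.5)
u=np.array([np.cos(yaw),np.sin(yaw)]);v=np.array([-u[1],u[0]])
m=P.mean(0)[:2]
for n,Q in (("P",P),("B",B)): print(n,[((q[:2]-m)@u*1e3).round(1) for q in Q],[((q[:2]-m)@v*1e3).round(1) for q in Q])
E
```

```text
blank centre [0.511  0.0112 0.034 ] L 0.0691 W 0.06 yaw -110.48 yaw from w -110.33
block centre [ 0.4804 -0.0755  0.023 ] L 0.0859 W 0.0795 yaw -110.01 yaw from w -110.25
P [np.float64(-34.5), np.float64(-34.6), np.float64(34.4), np.float64(34.7)] [np.float64(-30.0), np.float64(29.9), np.float64(30.0), np.float64(-30.0)]
B [np.float64(49.0), np.float64(49.1), np.float64(134.5), np.float64(135.3)] [np.float64(-38.3), np.float64(40.9), np.float64(41.9), np.float64(-37.9)]
```

Request:
drive_tool(
  plan=[
    [[0.04,0.1,0.047],[0,0.016,0],0],
    [[0.04,0.12,0.047],[0,0,0],0],
    [[0.04,0.12,0.047],[0,0,0],0],
    [[0.04,0.12,0.047],[0,0,0],0],
    [[0.04,0.12,0.047],[0,0,0],0],
    [[0,0.05,0],[0,0,0],0],
    [[0,0,0],[0,0,0],0],
    [[0,0,0],[0,0,0],0],
    [[0,0,0],[0,0,0],0],
    [[0,0,0],[0,0,0],0],
  ],
)

```text
time_s: 2.7
eef_pos: [0.5087, 0.0004, 0.0716]
tool_rot: [-1.571, -0.004, -0.367]
contact_force: [-0.3, -0.4, 0.6]
finger_gap: -0.0001
```

```bash
python3 - <<'E'
from h import *
p,d=r.camera("wrist"); cv2.imwrite("pics/w2.png",p[:,:,::-1])
o,M=tool()
e=np.array([.511,.0112,.034])-o["eef_pos"]; print(o["eef_pos"],o["tool_rot"],o["contact_force"],"tool shift",(M.T@e/.25).round(3),o["finger_gap"])
print(r.get_obs()["contact_force"])
E
```

```text
[5.08760180e-01 4.06477139e-04 7.15546530e-02] [-1.57089498 -0.0039124  -0.36683106] [ 0.56967866 -0.27885076 -0.29545029] tool shift [-0.008  0.15   0.044] -2.564967190788118e-05
[ 0.56967866 -0.27885076 -0.29545029]
```

View pics/w2.png

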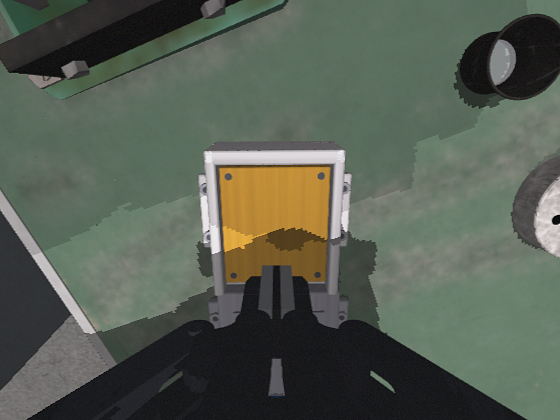

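The fingers are shut and the tip is about 11 mm short of the face centre. I'll move over the centre and go down to about 6 mm above the face.

Request:
drive_tool(
  plan=[
    [[-0.004,0.03,0.02],[0,-0.012,0],0],
    [[-0.004,0.03,0.02],[0,0,0],0],
    [[0,0.03,0.004],[0,0,0],0],
    [[0,0.03,0],[0,0,0],0],
    [[0,0,0],[0,0,0],0],
    [[0,0,0],[0,0,0],0],
    [[0,0,0],[0,0,0],0],
    [[0,0.004,0],[0,0,0],0],
    [[0,0.004,0],[0,0,0],0],
    [[0,0.004,0],[0,0,0],0],
  ],
)

```text
time_s: 4.0
eef_pos: [0.5112, 0.0123, 0.0365]
tool_rot: [-1.571, -0.004, -0.353]
contact_force: [-0.0, -0.0, -0.6]
finger_gap: 0.0001
```

```bash
cat > s.py <<'E'
from h import *
o,M=tool()
e=np.array([.511,.0112,.034])-o["eef_pos"]; print(o["time_s"],o["eef_pos"].round(5),o["tool_rot"].round(4),"F",o["contact_force"].round(2),"torq",o["torque"].round(2),"tool shift",(M.T@e/.25).round(4))
u=np.array([np.cos(np.radians(-110.3)),np.sin(np.radians(-110.3))]);v=np.array([-u[1],u[0]])
q=-e[:2]*1e3; print("along,across mm",(q@u).round(2),(q@v).round(2))
E
python3 s.py
```

```text
4.0 [0.5112  0.01235 0.03648] [-1.5708 -0.0043 -0.3529] F [-0.04 -0.04 -0.64] torq [-0.01  0.03  0.03] tool shift [ 0.0008  0.0099 -0.0046]
along,across mm -1.15 -0.21
```

Request:
drive_tool(
  plan=[
    [[0,0.0012,0],[0,0,0],0],
    [[0,0.0012,0],[0,0,0],0],
    [[0,0.0012,0],[0,0,0],0],
    [[0,0.0008,0],[0,0,0],0],
    [[0,0.0008,0],[0,0,0],0],
    [[0,0.0008,0],[0,0,0],0],
    [[0,0.0008,0],[0,0,0],0],
    [[0,0.0008,0],[0,0,0],0],
    [[0,0.0008,0],[0,0,0],0],
    [[0,0.0008,0],[0,0,0],0],
  ],
)

```text
time_s: 5.25
eef_pos: [0.5112, 0.0123, 0.0341]
tool_rot: [-1.571, -0.004, -0.353]
contact_force: [-1.0, 0.1, 3.1]
finger_gap: -0.0004
```

```bash
python3 s.py
```

```text
5.25 [0.51125 0.01233 0.0341 ] [-1.5708 -0.0045 -0.3529] F [-1.02  0.12  3.08] torq [-0.02  0.17 -0.04] tool shift [ 0.0006  0.0004 -0.0046]
along,across mm -1.15 -0.16
```

Request:
drive_tool(
  plan=[
    [[0,0.0006,0],[0,0,0],0],
    [[0,0.0006,0],[0,0,0],0],
    [[0,0.0006,0],[0,0,0],0],
    [[0,0.0006,0],[0,0,0],0],
    [[0,0.0006,0],[0,0,0],0],
    [[0,0.0006,0],[0,0,0],0],
    [[0,0.0006,0],[0,0,0],0],
    [[0,0.0006,0],[0,0,0],0],
    [[0,0.0006,0],[0,0,0],0],
    [[0,0.0006,0],[0,0,0],0],
  ],
)

```text
time_s: 6.5
eef_pos: [0.512, 0.0124, 0.0341]
tool_rot: [-1.57, -0.007, -0.353]
contact_force: [-1.2, -0.3, 4.7]
finger_gap: -0.0003
```

```bash
python3 s.py
```

```text
6.5 [0.51197 0.01237 0.03407] [-1.57   -0.0065 -0.3529] F [-1.21 -0.3   4.68] torq [-0.    0.35 -0.05] tool shift [-0.002   0.0003 -0.0057]
along,across mm -1.43 0.51
```

Request:
drive_tool(
  plan=[
    [[0,0.0008,-0.003],[0,0,0.003],0],
    [[0,0.0008,-0.006],[0,0,0.003],0],
    [[0,0.0008,-0.006],[0,0,0.003],0],
    [[0,0.0008,-0.006],[0,0,0.002],0],
    [[0,0.0008,-0.006],[0,0,0.002],0],
    [[0,0.0008,-0.006],[0,0,0.001],0],
    [[0,0.0008,-0.006],[0,0,0.001],0],
    [[0,0.0008,-0.006],[0,0,0.001],0],
    [[0,0.0008,-0.006],[0,0,0.001],0],
    [[0,0.0008,-0.004],[0,0,0],0],
  ],
)

```text
time_s: 7.75
eef_pos: [0.509, 0.0022, 0.0341]
tool_rot: [-1.561, 0.011, -0.35]
contact_force: [-1.8, 2.3, 6.4]
finger_gap: -0.0001
```

```bash
python3 s.py; python3 - <<'E'
from h import *
p,d=r.camera("wrist"); cv2.imwrite("pics/w3.png",p[:,:,::-1])
E
```

```text
7.75 [0.50905 0.00223 0.03408] [-1.5613  0.011  -0.3504] F [-1.76  2.3   6.43] torq [ 0.5   0.3  -0.02] tool shift [-0.005   0.0007  0.0364]
along,across mm 9.09 1.28
```

View pics/w3.png

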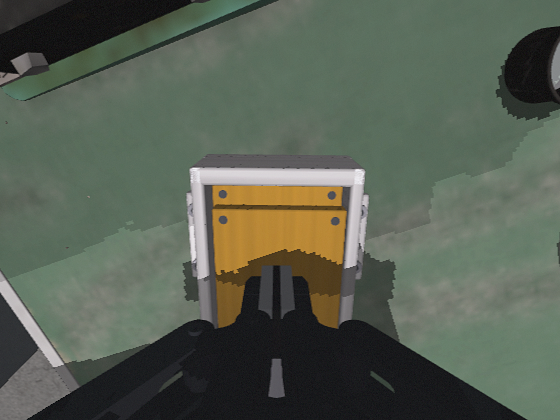

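The picture shows the top blank moved out: its trailing edge at row 208 uncovers the mid blank behind it. The tool is tilting slightly under drag, so I'll work out a correction as well.

```bash
cat >> s.py <<'E'
D=R.from_euler('xyz',[-np.pi/2,0,-0.354]).as_matrix()
print("turn cmd",(np.degrees(R.from_matrix(M.T@D).as_rotvec())/60).round(4))
E
python3 s.py
```

```text
7.8 [0.50903 0.0022  0.03408] [-1.5613  0.011  -0.3504] F [-1.3   1.77  6.27] torq [0.46 0.28 0.01] tool shift [-0.005   0.0007  0.0365]
along,across mm 9.12 1.28
turn cmd [-0.009   0.0034 -0.0105]
```

Request:
drive_tool(
  plan=[
    [[0,0.0008,-0.008],[-0.002,0.001,-0.002],0],
    [[0,0.0008,-0.01],[-0.002,0.001,-0.002],0],
    [[0,0.0008,-0.01],[-0.002,0.001,-0.002],0],
    [[0,0.0008,-0.01],[-0.002,0,-0.001],0],
    [[0,0.0008,-0.01],[-0.002,0,-0.001],0],
    [[0,0.0008,-0.01],[-0.002,0,-0.001],0],
    [[0,0.0008,-0.01],[-0.002,0,-0.001],0],
    [[0,0.0008,-0.01],[-0.002,0,0],0],
    [[0,0.0008,-0.01],[-0.001,0,0],0],
    [[0,0.0008,-0.005],[-0.001,0,0],0],
  ],
)

```text
time_s: 9.05
eef_pos: [0.5026, -0.0172, 0.034]
tool_rot: [-1.572, -0.0, -0.351]
contact_force: [-0.8, 3.3, 6.2]
finger_gap: -0.0
```

```bash
python3 s.py
```

```text
9.05 [ 0.50255 -0.01724  0.03404] [-1.5722e+00 -4.0000e-04 -3.5130e-01] F [-0.75  3.32  6.24] torq [ 0.5   0.18 -0.02] tool shift [-0.0074  0.      0.1184]
along,across mm 29.6 1.94
turn cmd [0.0014 0.0025 0.0004]
```

Request:
drive_tool(
  plan=[
    [[0,0.0009,-0.008],[-0.001,0.001,0],0],
    [[0,0.001,-0.01],[-0.001,0.001,0],0],
    [[0,0.001,-0.01],[-0.001,0,0],0],
    [[0,0.001,-0.01],[-0.001,0,0],0],
    [[0,0.001,-0.01],[-0.001,0,0],0],
    [[0,0.001,-0.01],[-0.001,0,0],0],
    [[0,0.001,-0.01],[-0.001,0,0],0],
    [[0,0.001,-0.01],[-0.001,0,0],0],
    [[0,0.001,-0.01],[-0.001,0,0],0],
    [[0,0.001,-0.005],[-0.001,0,0],0],
  ],
)

```text
time_s: 10.3
eef_pos: [0.4953, -0.0374, 0.0332]
tool_rot: [-1.576, -0.0, -0.352]
contact_force: [-1.4, 2.3, 7.2]
finger_gap: 0.0001
```

```bash
python3 s.py;  python3 - <<'E'
from h import *
p,d=r.camera("wrist"); cv2.imwrite("pics/w4.png",p[:,:,::-1])
p,d=r.camera("side"); crop(p,170,170,110,100,7,"pics/s4.png")
E
```

```text
10.3 [ 0.49534 -0.03742  0.03324] [-1.5762e+00 -2.0000e-04 -3.5160e-01] F [-1.38  2.32  7.21] torq [0.41 0.22 0.02] tool shift [-0.0082 -0.0041  0.2041]
along,across mm 51.03 2.18
turn cmd [0.0051 0.0023 0.0002]
```

View pics/w4.png

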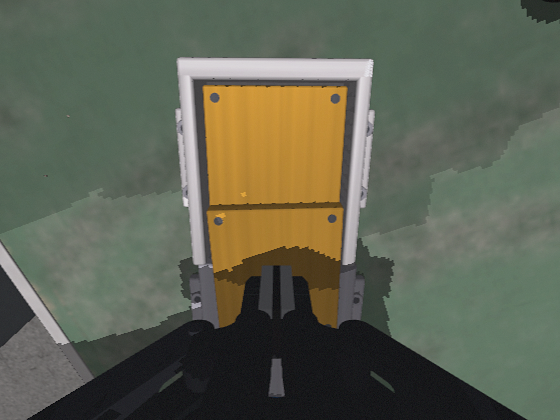

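View pics/s4.png

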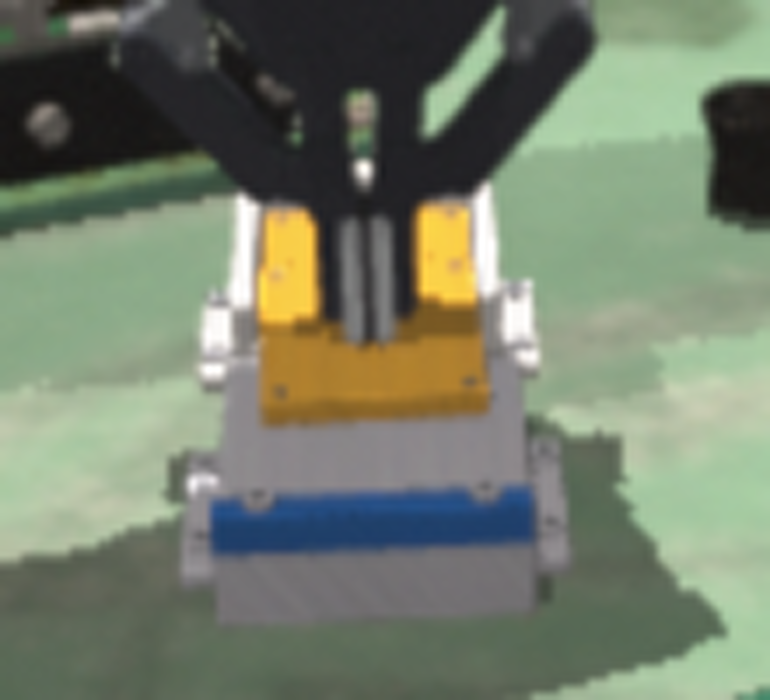

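Request:
drive_tool(
  plan=[
    [[0,0.001,-0.008],[0,0.001,0],0],
    [[0,0.001,-0.01],[0,0.001,0],0],
    [[0,0.001,-0.01],[0,0,0],0],
    [[0,0.001,-0.01],[0,0,0],0],
    [[0,0.001,-0.01],[-0.001,0,0],0],
    [[0,0.001,-0.01],[-0.001,0,0],0],
    [[0,0.001,-0.01],[-0.001,0,0],0],
    [[0,0.001,-0.008],[-0.001,0,0],0],
    [[0,0.001,-0.006],[-0.001,0,0],0],
    [[0,0.001,-0.004],[0,0,0],0],
  ],
)

```text
time_s: 11.65
eef_pos: [0.4907, -0.0574, 0.0326]
tool_rot: [-1.577, -0.004, -0.353]
contact_force: [-0.7, 1.9, 6.4]
finger_gap: -0.0003
```

```bash
python3 s.py;  python3 - <<'E'
from h import *
p,d=r.camera("wrist"); cv2.imwrite("pics/w5.png",p[:,:,::-1])
E
```

```text
11.65 [ 0.49069 -0.05743  0.0326 ] [-1.5766 -0.0042 -0.3527] F [-0.7   1.93  6.42] torq [ 0.34  0.04 -0.02] tool shift [-0.0186 -0.0073  0.2856]
along,across mm 71.41 4.76
turn cmd [0.0056 0.0012 0.004 ]
```

View pics/w5.png

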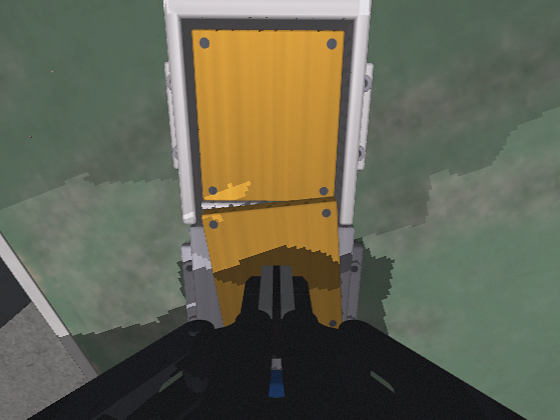

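The trailing edge runs from (203,214) to (338,201), so the blank has yawed. I'll measure it.

```bash
python3 - <<'E'
from h import *
p=cv2.imread("pics/w5.png")[:,:,::-1]
crop(p,185,175,180,155,4,"pics/w5a.png")
E
```

```text
(no output)
```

View pics/w5a.png

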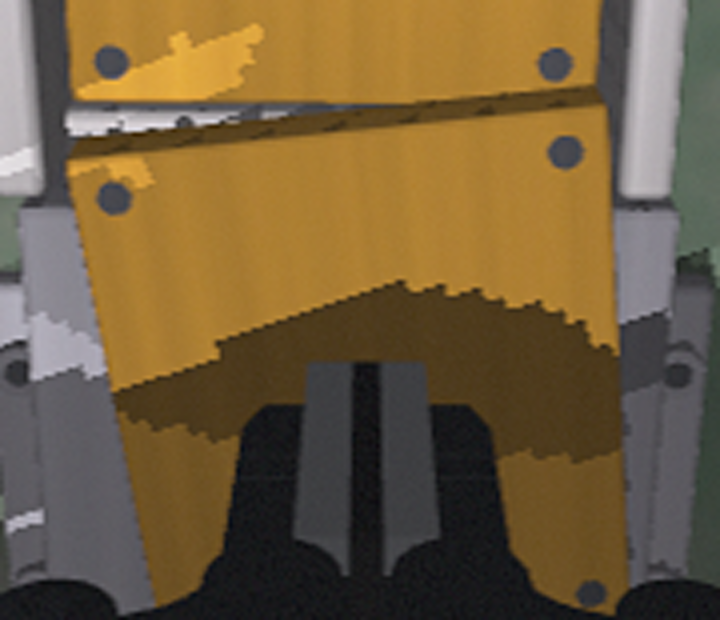

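```bash
cat > bl.py <<'E'
from h import *
u=np.array([np.cos(np.radians(-110.3)),np.sin(np.radians(-110.3))]);v=np.array([-u[1],u[0]])
def meas(L,Rr,s,x0,y0,z):
    c=cal("wrist")
    f=lambda p:((p[0]+.5)/s-.5+x0,(p[1]+.5)/s-.5+y0)
    a=px2w(f(L),z,c)[:2]; b=px2w(f(Rr),z,c)[:2]
    w=b-a; w/=np.linalg.norm(w); ua=np.array([w[1],-w[0]])
    ang=np.degrees(np.arctan2(w@u,w@v)); m=np.array([.511,.0112]); ctr=(a+b)/2+ua*.035-m
    print("W",np.linalg.norm(b-a),"yaw err deg(neg=right lags)",ang.round(2),"centre along,across",(ctr@u*1e3).round(2),(ctr@v*1e3).round(2), "L,R along",((a-m)@u*1e3).round(1),((b-m)@u*1e3).round(1))
E
python3 -c "
from bl import *
meas((70,158),(603,105),4,185,175,.033)"
```

```text
W 0.05853810040708089 yaw err deg(neg=right lags) -6.0 centre along,across 68.91 4.46 L,R along 37.2 31.0
```

Request:
drive_tool(
  plan=[
    [[-0.002,0.001,-0.004],[0,0.006,0.001],0],
    [[-0.002,0.0012,-0.005],[0,0.01,0.001],0],
    [[-0.002,0.0012,-0.005],[0,0.012,0.001],0],
    [[-0.002,0.0012,-0.005],[0,0.014,0.001],0],
    [[-0.002,0.0012,-0.005],[0,0.014,0],0],
    [[-0.0015,0.0012,-0.005],[0,0.014,0],0],
    [[-0.001,0.0012,-0.005],[0,0.014,0],0],
    [[-0.001,0.0012,-0.005],[0,0.012,0],0],
    [[-0.0005,0.0012,-0.004],[0,0.01,0],0],
    [[0,0.001,0],[0,0,0],0],
  ],
)

```text
time_s: 12.95
eef_pos: [0.486, -0.0664, 0.0314]
tool_rot: [-1.573, -0.005, -0.472]
contact_force: [-1.7, 0.6, 5.8]
finger_gap: 0.0002
```

```bash
python3 s.py;  python3 - <<'E'
from h import *
p,d=r.camera("wrist"); cv2.imwrite("pics/w6.png",p[:,:,::-1])
crop(p,185,175,180,155,4,"pics/w6a.png")
E
```

```text
12.95 [ 0.48595 -0.06645  0.0314 ] [-1.5726 -0.0052 -0.4719] F [-1.69  0.63  5.82] torq [0.14 0.32 0.01] tool shift [-0.0519 -0.0113  0.3222]
along,across mm 81.52 3.45
turn cmd [ 0.002  -0.1125  0.0049]
```

View pics/w6a.png

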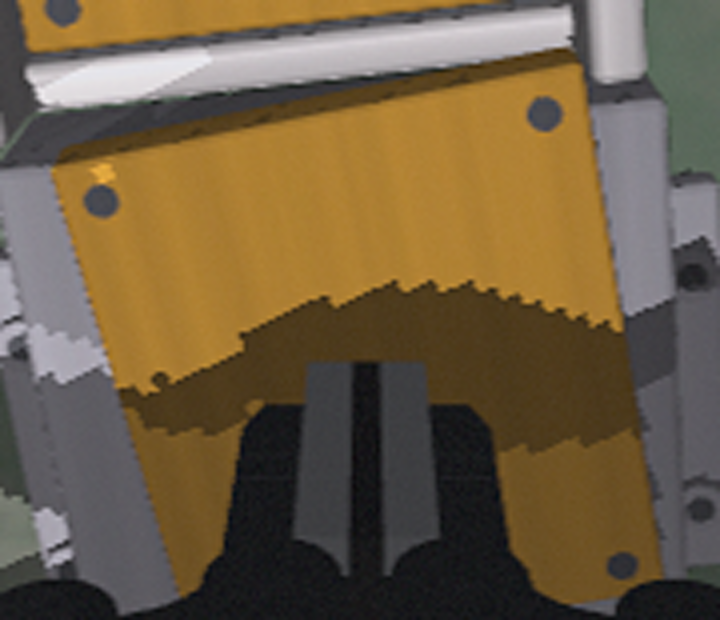

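```bash
python3 -c "
from bl import *
meas((55,162),(582,65),4,185,175,.0315)"
```

```text
W 0.05862000824732064 yaw err deg(neg=right lags) -4.09 centre along,across 76.78 4.51 L,R along 44.0 39.8
```

Request:
drive_tool(
  plan=[
    [[-0.001,0.0013,-0.004],[0,0,0.001],0],
    [[-0.001,0.0014,-0.005],[0,0,0.001],0],
    [[-0.001,0.0014,-0.005],[0,0,0.001],0],
    [[-0.001,0.0014,-0.005],[0,0,0],0],
    [[0,0.0014,-0.005],[0,0,0],0],
    [[0,0.0014,-0.005],[0,0,0],0],
    [[0,0.0014,-0.003],[0,0.006,0],0],
    [[0,0.0014,-0.001],[0,0.012,0],0],
    [[0,0.0014,0],[0,0.012,0],0],
    [[0,0.0014,0],[0,0.006,0],0],
  ],
)

```text
time_s: 14.25
eef_pos: [0.4841, -0.0734, 0.031]
tool_rot: [-1.567, -0.007, -0.513]
contact_force: [-0.6, 1.1, 8.2]
finger_gap: -0.0001
```

```bash
python3 s.py;  python3 - <<'E'
from h import *
p,d=r.camera("wrist"); cv2.imwrite("pics/w7.png",p[:,:,::-1])
crop(p,185,175,180,155,4,"pics/w7a.png")
E
```

```text
14.25 [ 0.48415 -0.07341  0.03105] [-1.5674 -0.0073 -0.5133] F [-0.61  1.12  8.18] torq [0.24 0.32 0.04] tool shift [-0.0725 -0.0112  0.3476]
along,across mm 88.67 4.17
turn cmd [-0.0027 -0.1521  0.0073]
```

View pics/w7a.png

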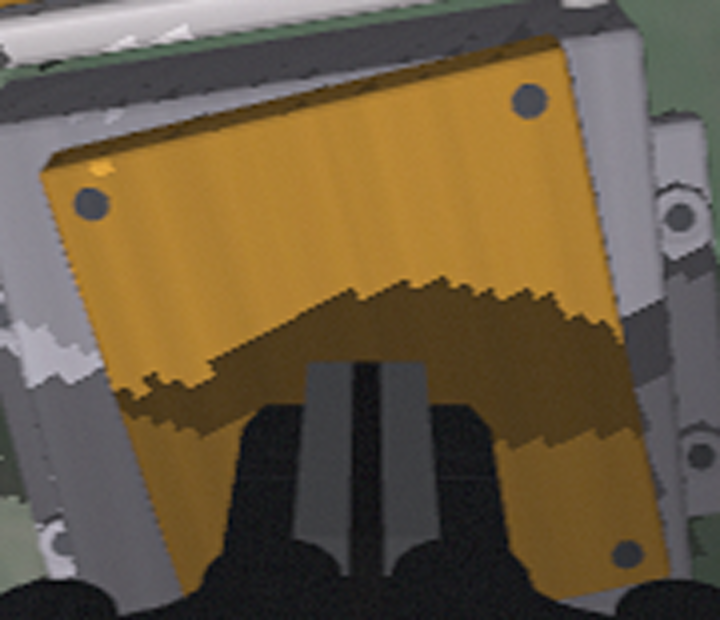

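```bash
python3 -c "
from bl import *
meas((42,172),(565,47),4,185,175,.031)"
```

```text
W 0.05901786020764662 yaw err deg(neg=right lags) -4.75 centre along,across 83.32 5.66 L,R along 50.9 46.0
```

The blank is now fully on the block, with its face at 31 mm, but it is yawed −4.75° and still about 17 mm from home. I'll lift the fingers, put them down right of centre and push, so the stop squares it.

Request:
drive_tool(
  plan=[
    [[0,-0.01,0],[0,0,0],0],
    [[0,-0.012,0],[0,0,0],0],
    [[0,0,0],[-0.003,-0.08,0.007],0],
    [[0,0,0],[0,-0.072,0],0],
    [[0,0,0],[0,0,0],0],
    [[0.022,0,0.012],[0,0,0],0],
    [[0.023,0,0.011],[0,0,0],0],
    [[0,0,0],[0,0,0],0],
    [[0,0,0],[0,0,0],0],
    [[0,0,0],[0,0,0],0],
  ],
)

```text
time_s: 15.55
eef_pos: [0.4961, -0.0721, 0.0359]
tool_rot: [-1.572, 0.003, -0.355]
contact_force: [-0.3, 0.3, -0.6]
finger_gap: -0.0
```

```bash
python3 s.py;  python3 - <<'E'
from h import *
p,d=r.camera("wrist"); cv2.imwrite("pics/w8.png",p[:,:,::-1])
E
```

```text
15.55 [ 0.49608 -0.07206  0.03586] [-1.5724  0.0033 -0.3551] F [-0.25  0.3  -0.58] torq [-0.02 -0.01  0.  ] tool shift [-0.0598  0.0071  0.333 ]
along,across mm 83.27 14.89
turn cmd [ 0.0015 -0.001  -0.0031]
```

View pics/w8.png

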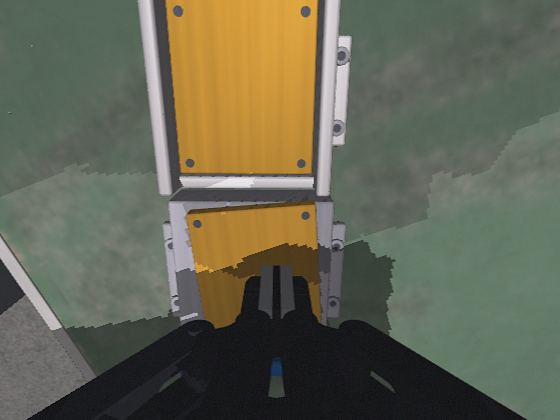

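Request:
drive_tool(
  plan=[
    [[0,0.008,0],[0.0015,0,-0.003],0],
    [[0,0.004,0],[0,0,0],0],
    [[0,0.002,0],[0,0,0],0],
    [[0,0.001,0],[0,0,0],0],
    [[0,0.001,0],[0,0,0],0],
    [[0,0.001,0],[0,0,0],0],
    [[0,0.001,0],[0,0,0],0],
    [[0,0.001,0],[0,0,0],0],
    [[0,0.001,0],[0,0,0],0],
    [[0,0.001,0],[0,0,0],0],
  ],
)

```text
time_s: 16.85
eef_pos: [0.496, -0.0721, 0.0311]
tool_rot: [-1.571, -0.001, -0.355]
contact_force: [-1.7, 1.2, 4.6]
finger_gap: 0.0
```

```bash
python3 s.py
```

```text
16.85 [ 0.49604 -0.07213  0.03107] [-1.5705e+00 -9.0000e-04 -3.5520e-01] F [-1.71  1.25  4.6 ] torq [0.06 0.26 0.02] tool shift [-0.0598 -0.0117  0.3333]
along,across mm 83.34 14.88
turn cmd [-0.0002 -0.0011  0.0008]
```

Request:
drive_tool(
  plan=[
    [[-0.001,0.001,-0.003],[-0.001,0,0],0],
    [[-0.001,0.001,-0.005],[-0.001,0,0],0],
    [[-0.001,0.001,-0.005],[-0.001,0,0],0],
    [[-0.001,0.001,-0.005],[-0.001,0,0],0],
    [[-0.001,0.001,-0.005],[-0.001,0,0],0],
    [[-0.001,0.001,-0.005],[-0.001,0,0],0],
    [[-0.001,0.001,-0.005],[-0.001,0,0],0],
    [[-0.001,0.001,-0.005],[-0.001,0,0],0],
    [[-0.001,0.001,-0.005],[-0.001,0,0],0],
    [[-0.001,0.001,-0.004],[-0.001,0,0],0],
  ],
)

```text
time_s: 18.1
eef_pos: [0.4937, -0.0824, 0.0311]
tool_rot: [-1.577, -0.009, -0.354]
contact_force: [-0.4, 1.5, 6.3]
finger_gap: -0.0002
```

```bash
python3 s.py;  python3 - <<'E'
from h import *
p,d=r.camera("wrist"); cv2.imwrite("pics/w9.png",p[:,:,::-1])
crop(p,165,160,180,170,4,"pics/w9a.png")
E
```

```text
18.1 [ 0.49368 -0.08235  0.03109] [-1.5771 -0.0089 -0.3544] F [-0.35  1.5   6.32] torq [ 0.31 -0.06 -0.01] tool shift [-0.0648 -0.0146  0.3749]
along,across mm 93.75 16.21
turn cmd [ 0.006  -0.0004  0.0085]
```

View pics/w9a.png

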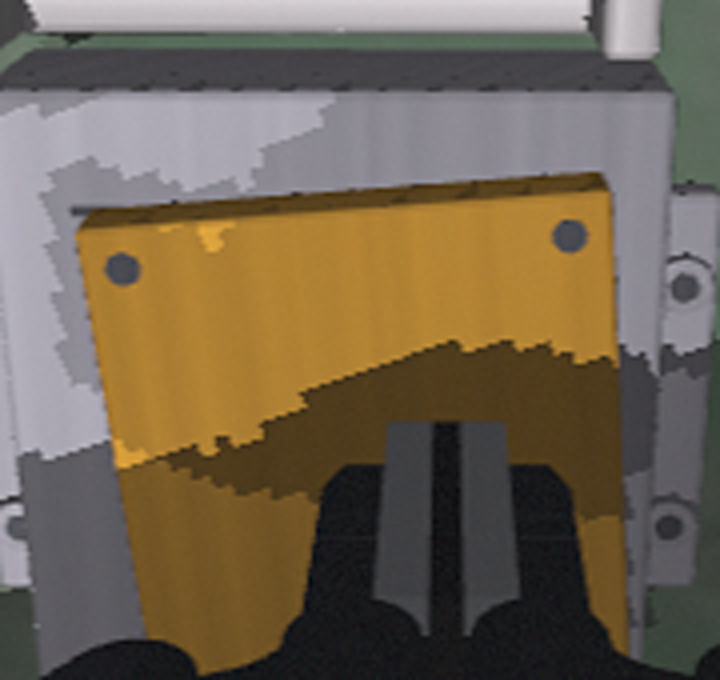

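```bash
python3 -c "
from bl import *
meas((78,232),(610,190),4,165,160,.031)"
```

```text
W 0.05880136237268577 yaw err deg(neg=right lags) -4.6 centre along,across 93.7 7.13 L,R along 61.2 56.5
```

Request:
drive_tool(
  plan=[
    [[-0.004,0.001,-0.001],[0.002,0,0.003],0],
    [[-0.005,0.001,-0.002],[0.002,0,0.003],0],
    [[-0.005,0.001,-0.002],[0.002,0,0.003],0],
    [[-0.005,0.001,-0.002],[0,0,0.002],0],
    [[-0.005,0.001,-0.002],[0,0,0.002],0],
    [[-0.002,0.001,-0.005],[0,0,0.001],0],
    [[-0.001,0.001,-0.005],[0,0,0.001],0],
    [[-0.001,0.001,-0.005],[0,0,0.001],0],
    [[-0.001,0.001,-0.005],[0,0,0.001],0],
    [[-0.001,0.001,-0.004],[0,0,0.001],0],
  ],
)

```text
time_s: 19.4
eef_pos: [0.488, -0.0878, 0.0311]
tool_rot: [-1.566, 0.002, -0.354]
contact_force: [0.2, 2.2, 6.5]
finger_gap: 0.0001
```

```bash
python3 s.py;  python3 - <<'E'
from h import *
p,d=r.camera("wrist"); cv2.imwrite("pics/w10.png",p[:,:,::-1])
crop(p,165,160,180,170,4,"pics/w10a.png")
E
```

```text
19.4 [ 0.48797 -0.08776  0.03107] [-1.566   0.0025 -0.3539] F [0.22 2.24 6.54] torq [ 0.48 -0.23 -0.04] tool shift [-0.0508 -0.0097  0.4033]
along,across mm 100.8 12.73
turn cmd [-0.0046  0.     -0.0024]
```

View pics/w10a.png

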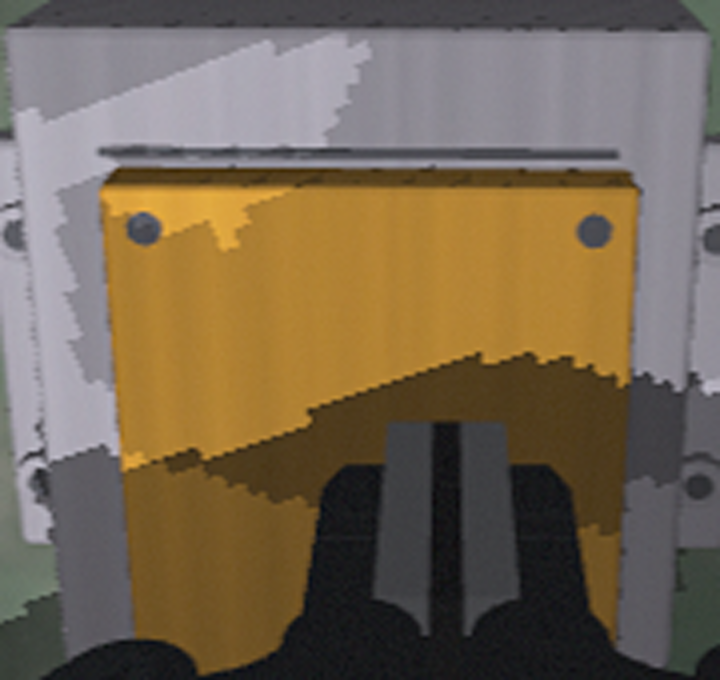

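The blank is now square: its trailing edge is level at about row 187 and parallel to the scribed line on the block. I'll push on gently to seat it fully.

Request:
drive_tool(
  plan=[
    [[0,0.001,-0.003],[-0.001,0,0],0],
    [[0,0.001,-0.003],[-0.001,0,0],0],
    [[0,0.001,-0.003],[-0.001,0,0],0],
    [[0,0.001,-0.003],[-0.001,0,0],0],
    [[0,0.001,-0.003],[-0.001,0,0],0],
    [[0,0.001,-0.003],[-0.001,0,0],0],
    [[0,0.001,-0.002],[-0.001,0,0],0],
    [[0,0.001,-0.002],[-0.001,0,0],0],
    [[0,0.001,-0.002],[-0.001,0,0],0],
    [[0,0.001,-0.002],[-0.001,0,0],0],
  ],
)

```text
time_s: 20.7
eef_pos: [0.4876, -0.0907, 0.031]
tool_rot: [-1.566, 0.001, -0.351]
contact_force: [0.9, 3.1, 7.8]
finger_gap: -0.0
```

```bash
python3 s.py;  python3 - <<'E'
from h import *
p,d=r.camera("wrist"); cv2.imwrite("pics/w11.png",p[:,:,::-1])
crop(p,165,160,180,170,4,"pics/w11a.png")
from bl import *
meas((105,185),(637,187),4,165,160,.031)
E
```

```text
20.7 [ 0.48757 -0.09069  0.03105] [-1.5665e+00  7.0000e-04 -3.5140e-01] F [0.95 3.13 7.78] torq [ 0.65 -0.05 -0.03] tool shift [-0.0523 -0.01    0.415 ]
along,across mm 103.7 13.37
turn cmd [-0.0041  0.0025 -0.0007]
W 0.05834972994617938 yaw err deg(neg=right lags) 0.03 centre along,across 100.93 4.48 L,R along 65.9 65.9
```

View pics/w11a.png

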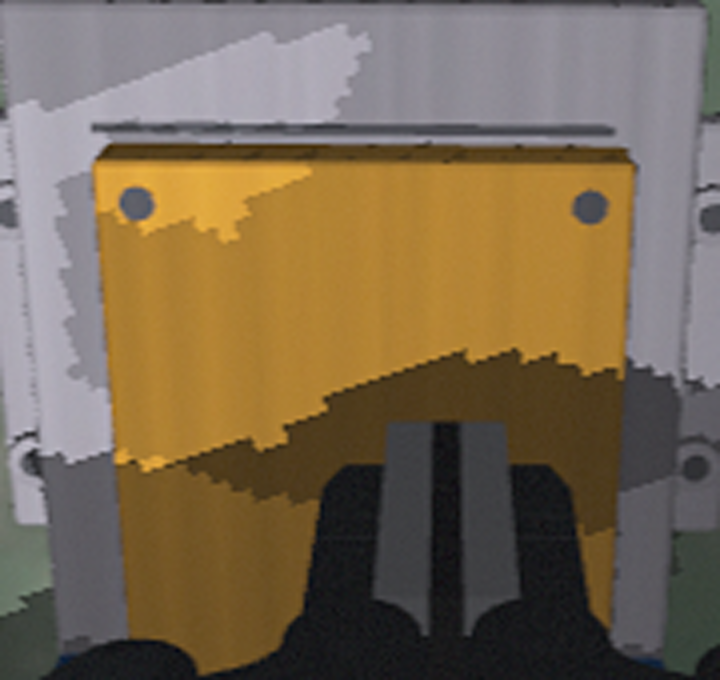

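The gap from the scribed line to the trailing edge did not change while the fingers slid 3 mm, so the blank is against the stop. I'll lift straight off and check.

Request:
drive_tool(
  plan=[
    [[0,-0.004,0.001],[0,0,0],0],
    [[0,-0.02,0],[0,0,0],0],
    [[0,-0.1,0],[0,0,0],0],
    [[0,-0.12,0],[0,0,0],0],
    [[0,-0.12,0],[0,0,0],0],
    [[0,-0.12,0],[0,0,0],0],
    [[0,-0.06,-0.1],[0,0,0],0],
    [[0,0,-0.15],[0,0,0],0],
    [[0,0,0],[0,0,0],0],
    [[0,0,0],[0,0,0],0],
  ],
)

```text
time_s: 22.0
eef_pos: [0.4625, -0.1512, 0.1708]
tool_rot: [-1.569, 0.007, -0.351]
contact_force: [-0.4, 0.5, -0.4]
finger_gap: -0.0001
```

```bash
python3 s.py;  python3 - <<'E'
from h import *
p,d=r.camera("wrist"); cv2.imwrite("pics/w12.png",p[:,:,::-1])
import pickle; pickle.dump(cal("wrist"),open("pics/w12c.pkl","wb"))
E
```

```text
22.0 [ 0.46253 -0.15122  0.17078] [-1.5693  0.0074 -0.3514] F [-0.38  0.53 -0.4 ] torq [ 0.05 -0.01 -0.  ] tool shift [-0.0376  0.5484  0.6759]
along,across mm 169.15 10.89
turn cmd [-0.0014  0.0025 -0.007 ]
```

View pics/w12.png

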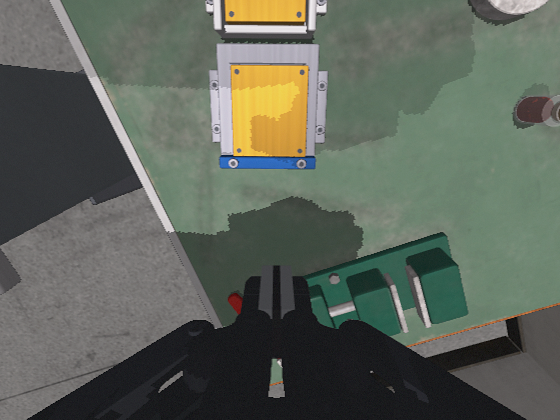

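```bash
python3 - <<'E'
from h import *
p=cv2.imread("pics/w12.png")[:,:,::-1]
crop(p,205,30,125,145,4,"pics/w12a.png")
E
```

```text
(no output)
```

View pics/w12a.png

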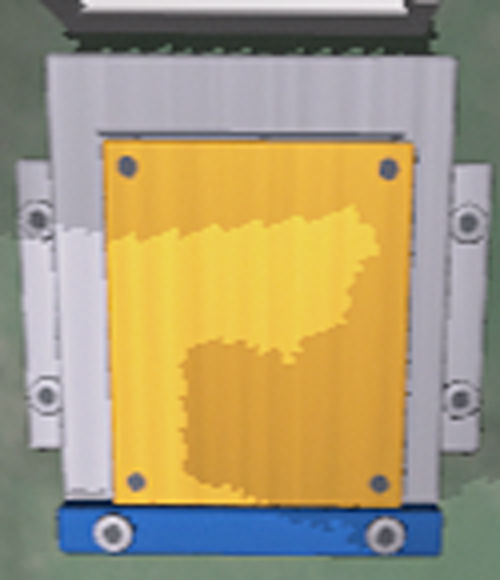

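```bash
python3 - <<'E'
from h import *
import pickle; c=pickle.load(open("pics/w12c.pkl","rb"))
def f(p,s=4,x=205,y=30): return ((p[0]+.5)/s-.5+x,(p[1]+.5)/s-.5+y)
yaw=np.radians(-110.3);u=np.array([np.cos(yaw),np.sin(yaw)]);v=np.array([-u[1],u[0]]);m=np.array([.511,.0112])
def fr(n,pts,z):
    Q=np.array([px2w(f(p),z,c)[:2]-m for p in pts]); 
    s=(Q[2]+Q[3]-Q[0]-Q[1])/2; w=(Q[1]+Q[2]-Q[0]-Q[3])/2
    print(n,"ctr",(Q.mean(0)@u*1e3).round(1),(Q.mean(0)@v*1e3).round(1),"L",np.linalg.norm(s).round(4),"W",np.linalg.norm(w).round(4),"yaw",np.degrees(np.arctan2(s[1],s[0])).round(2),(np.degrees(np.arctan2(w[1],w[0]))-90).round(2)); print([(q@u*1e3).round(1) for q in Q])
fr("blank",((104,143),(413,143),(404,508),(113,503)),.031)
fr("block",((47,57),(457,58),(440,503),(62,499)),.023)
E
```

```text
blank ctr 98.3 3.5 L 0.069 W 0.0595 yaw -110.46 -110.58
[np.float64(63.8), np.float64(63.7), np.float64(133.1), np.float64(132.4)]
block ctr 90.6 1.8 L 0.0851 W 0.0795 yaw -110.7 -110.46
[np.float64(48.0), np.float64(48.0), np.float64(133.4), np.float64(132.9)]
```

```bash
python3 - <<'E'
from h import *
p,d=r.camera("top"); crop(p,225,165,125,130,4,"pics/top_end.png")
print(r.hand_in())
E
```

```text
the job is handed in; nothing more can be done
None
```

View pics/top_end.png

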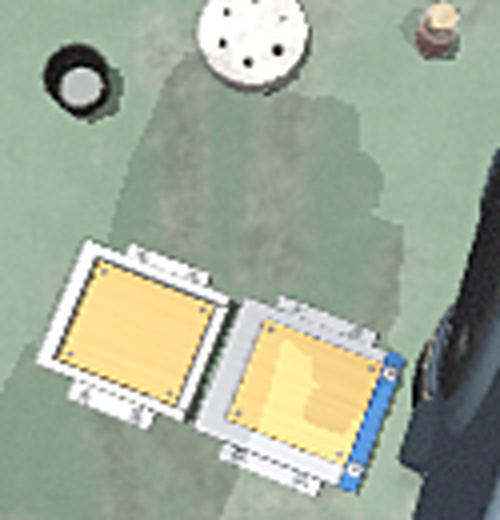

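I slid the top blank across onto the engraving block and up against the blue stop, then handed the job in at about 22 s of the 56 s allowed. The interface reports no verdict, so the checks below are mine.

**How it went:** I pressed on the face with the shut fingertips and dragged the blank. The readings between moves were about 3 to 8 N, but force during a move was not recorded. Near the end of the crossing the blank turned by up to 6°, apparently from rubbing a side wall. Turning the tool corrected little of that. I lifted the fingers, set them down right of centre and pushed the blank against the stop, which squared it. When I pushed further, the fingers slid about 3 mm and the blank did not move.

**Last checks, from the wrist camera:**

| Check | Measured | Allowed |
|---|---|---|
| Blank's x on the block (home is +3 mm) | about +2.5 mm, calibration good to 2 mm | 0 to 6 mm |
| Off the block's centre line | about 1.7 mm | 10 mm |
| Angle to the stop | within about 0.3° | 4.6° |

- **Flatness:** the fingertips met the face at 31 mm, which matches a blank lying flat on the block.
- **Robot clear:** the tool was about 0.14 m above the blank and read no contact force.
- **Other objects:** the final top view shows the vial and loupe standing where they were and a blank still seated in the pocket. I did not measure how far the two lower blanks moved; the pocket allows them 3 mm at most along x.

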